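# Load the socket selector tray from the storage rail

### The job

Set up this bench's nutrunner station: move the row of four impact sockets from the storage rail into the selector tray, each into the cup made for its size (smallest socket in the smallest cup, and so on up to the largest), standing upright on the cup's floor with the hexagonal mouth still up. Set them down rather than dropping them, do not knock any over, and leave the mallet and the tape roll where they lie.

Things in the scene. Friction and masses are not known exactly. Their poses are not given: they have to be found in the camera images.
- socket_13_mid (a point): The smallest of four deep impact sockets: upright dark steel tube, 22 mm outside diameter, 78 mm high, about 140 g, hexagonal mouth up, loose on a post of the storage rail. Point: its centre, 39 mm above its foot, 53 mm above the bench at the start; z points up its axis. Its post is 9 mm thick and 11 mm high, inside the socket's 13 mm bottom bore: lift straight up to clear it.
- socket_19_mid (a point): The second smallest of four deep impact sockets: upright dark steel tube, 30 mm outside diameter, 78 mm high, about 230 g, hexagonal mouth up, loose on a post of the storage rail. Point: its centre, 39 mm above its foot, 53 mm above the bench at the start; z points up its axis. The rail is an aluminium bar 300 x 50 x 14 mm with four posts 75 mm apart; it may lie left or right.
- socket_24_mid (a point): The second largest of four deep impact sockets: upright dark steel tube, 38 mm outside diameter, 78 mm high, about 360 g, hexagonal mouth up, loose on a post of the storage rail. Point: its centre, 39 mm above its foot, 53 mm above the bench at the start; z points up its axis. The four sockets stand in any order, 75 mm apart.
- socket_32_mid (a point): The largest of four deep impact sockets: upright dark steel tube, 46 mm outside diameter, 78 mm high, about 480 g, hexagonal mouth up, loose on a post of the storage rail. Point: its centre, 39 mm above its foot, 53 mm above the bench at the start; z points up its axis. The four sockets stand in any order, 75 mm apart.
- cup_13: The smallest of four round white plastic cups fixed on the selector tray, for the 22 mm socket: 14 mm high, 42 mm outside diameter; straight round pocket 36 mm across and 10 mm deep. Origin: centre of its underside, 24 mm above the bench; y runs along the row; floor 4 mm thick, so a seated socket's centre is 43 mm above the origin. The selector tray: a grey box 310 x 80 x 24 mm.
- cup_19: The second smallest of four round white plastic cups fixed on the selector tray, for the 30 mm socket: 14 mm high, 50 mm outside diameter; straight round pocket 44 mm across and 10 mm deep. Origin: centre of its underside, 24 mm above the bench; y runs along the row; floor 4 mm thick, so a seated socket's centre is 43 mm above the origin. The four cups sit 75 mm apart in any order.
- cup_24: The second largest of four round white plastic cups fixed on the selector tray, for the 38 mm socket: 14 mm high, 58 mm outside diameter; straight round pocket 52 mm across and 10 mm deep. Origin: centre of its underside, 24 mm above the bench; y runs along the row; floor 4 mm thick, so a seated socket's centre is 43 mm above the origin. The four cups sit 75 mm apart in any order.
- cup_32: The largest of four round white plastic cups fixed on the selector tray, for the 46 mm socket: 14 mm high, 66 mm outside diameter; straight round pocket 60 mm across and 10 mm deep. Origin: centre of its underside, 24 mm above the bench; y runs along the row; floor 4 mm thick, so a seated socket's centre is 43 mm above the origin. The four cups sit 75 mm apart in any order.
- mallet: Bystander, to be left where it lies: a loose soft-faced mallet lying on the bench beyond the rail and tray, head 104 mm long and 40 mm thick, wooden handle, 0.24 m long overall. Origin: bench level under the centre of the head; the handle points along its +y.
- tape: Bystander, to be left where it lies: a loose white roll of tape, 92 mm across, 48 mm high, hole 76 mm, lying flat on the bench beyond the rail and tray. Origin: centre of its underside, on the bench.

How it is judged:
By the outcome, as a careful person would: the job done as asked, in the order asked, and still so for the second after the job is handed in, with the robot touching nothing.
It also fails if it takes over 104 s, if anything falls off the work surface, if the arm or the gripper's body presses on something with over 40 N, if the wrist force passes 120 N, or if a joint passes its speed limit or range.

### The arm

A 7-joint arm with a two-finger parallel gripper is mounted at the origin on the work surface. World frame = base frame: x ahead of the robot, y to its left, z up, the work surface at z = 0. Lengths are in m, angles in rad, forces in N, time in s.
With the tool pointing down it reaches from about 0.425 to 0.875 m from the base axis. Payload 4.7 kg.
Tool frame: the origin (TCP) lies at the very end of the fingers, on their centre line; the grasp point (between the pads) lies 19 mm behind it; z points along the fingers, y is the line along which they close (so a half turn about z gives the same grasp; the last joint's range is limited). The gripper opens to 87 mm and grips with 3 to 60 N. Pads are 19 mm wide; open, the fingers measure 117 mm over their backs; the gripper's body (75 mm by 190 mm) begins 51 mm behind the grasp point.
Start: joints at [-1.127, 0.321, -0.07, 1.45, 0.023, 1.371, -0.057], TCP at [0.271, 0.591, 0.223] pointing down, gripper open.
Joint ranges: [-2.86, 2.86], [-0.3, 2.09], [-1.38, 1.24], [0.06, 2.45], [-1.56, 4.7], [0.09, 2.05], [-2.69, 2.69]. Speed limits (rad/s): [2.57, 2.57, 3.14, 3.14, 3.14, 3.14, 3.14].

### API

Orientations are given as a rotation vector (axis times angle).
In Python, from bench import ctrl, imaging, ticket gives the robot as it stands.
- The arm moves only by the tool jog_arm, never from a script. Its argument "rows" is text: rows parted by semicolons, each of 7 numbers parted by spaces: the shift along the tool's x, y, z in cm, then the turn, a rotation vector about the tool's x, y, z in rad, then the closure, from -1 (fully open) to 1 (shut), so that 0 is half open. A call has 1 to 5 rows; each row shifts and turns the commanded pose from where the row before left it, along the tool's axes as they then stand; what a row does not reach is not made up. A row lasts 1/8 s, in which the tool goes at most 62.5 mm and 10.7 degrees, less where a joint would pass 70% of its speed; a pose out of reach is approached as far as the arm can. A call with a gripper value outside its range is refused whole. The fingers move at their own pace and stop on an object; "force" is the grip in N (left out, the last holds). Time passes only in rows, so rows that do not move let the fingers close. It gives the time, the measured TCP pose, the force, the opening and the grip force at its end, in the units of the state.
- ctrl.get_state(): the state, without advancing time (a new reading comes with each control period).
- imaging.get_image(name): name is "scene" or "top"; returns a dict with "img" (420x560x3 uint8, blue, green, red), "vertical_fov" (degrees; the focal length in pixels is half the picture's height over the tangent of half this angle, whatever the lens; pixels are square), "cx", "cy" (the principal point, pixels), "origin" and "orientation" of the camera in the world. Camera axes: x right, y down, z forward; pixel columns grow to the right and rows downward; lengths in m; the calibration is good to about 2 mm. A picture is of the moment at which its call begins. There is no depth.
- ticket.close_job(): hands the job in; it is judged then, once.
The state is a dict: "time": time; "joint_positions": joint angles; "qd": joint speeds; "joint_torque": joint torques, N m; "position": TCP position; "tool_rot": TCP orientation; "ft_force": force on the tool from outside, world axes, zero at the start; "torque": the same for the moment, N m; "grip_width": opening from 0.0 (shut) to 1.0 (fully open); "grip_force": force on a finger pad.
Only numpy, scipy, OpenCV 4.12 (cv2) and the standard library are available. Lean on these libraries where they do the work, as an engineer would, in place of code of your own. Each camera call takes 0.05 s, during which the arm holds its last target. There are 200 camera calls.

## Working session

There is one attempt and no reset: what is moved stays moved. The work goes in short steps, Python scripts to look and compute and a tool call to move; the robot and the scene stay as the last step left them, time stands still between calls to the robot, and variables do not carry over. Pictures are saved under pics/ and viewed, at most 14 in all, crops included, and the job is handed in when it is done.

Besides the shell and the picture viewer there is one more tool, called after ">>>" in YAML: its name, and indented under it one key for each argument. jog_arm: Moves the arm, as the interface text tells. Its arguments: {"type":"object","properties":{"rows":{"type":"string"},"force":{"type":"number"}},"required":["rows"]}

```bash
mkdir -p pics; ls; python3 - <<'E'
from bench import ctrl, imaging
import cv2
for n in("scene","top"):
    d=imaging.get_image(n);cv2.imwrite(f"pics/{n}0.png",d["img"])
    print({k:v for k,v in d.items() if k!="img"})
print(ctrl.get_state())
E
```

```text
pics
{'vertical_fov': 55.59761858614287, 'cx': 286.2058955635523, 'cy': 207.9576375332187, 'origin': array([0.91328263, 0.56203887, 0.68883966]), 'orientation': array([-0.61413743, -2.66598458,  1.11918674])}
{'vertical_fov': 56.837506701909355, 'cx': 279.61235866292924, 'cy': 203.62458192362857, 'origin': array([ 0.54861387, -0.01611042,  0.84764525]), 'orientation': array([-2.147993  ,  2.20807014, -0.03521128])}
{'time': 0.1, 'joint_positions': array([-1.12692264,  0.32174292, -0.07010141,  1.45156241,  0.02262027,
        1.37078915, -0.05691951]), 'qd': array([ 3.55177284e-04, -2.25964939e-03, -3.32418545e-04, -3.16871732e-03,
        1.80721736e-05, -1.81639277e-03, -7.16715555e-04]), 'joint_torque': array([-3.58761854e-04, -4.92571378e+01, -4.05850494e-01, -3.13396990e+01,
       -6.40678732e-02,  3.96350620e-02,  8.69436985e-05]), 'position': array([0.27066668, 0.59041881, 0.22157016]), 'tool_rot': array([-6.69804191e-01, -3.06909260e+00,  2.66216870e-03]), 'ft_force': array([ 0.86593754,  0.8578542 , -0.56366194]), 'torque': array([ 0.04393233,  0.01888882, -0.06250806]), 'grip_force': 0.0, 'grip_width': 0.9977946467104883}
```

View pics/top0.png

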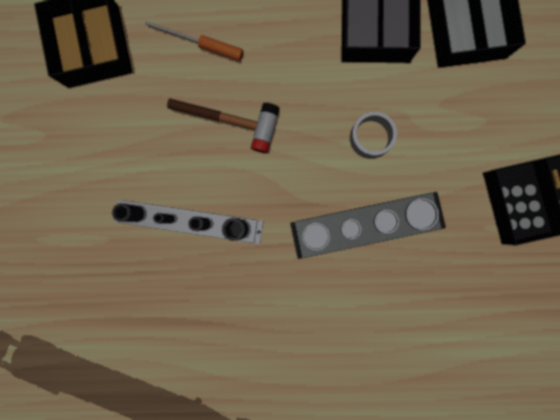

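View pics/scene0.png

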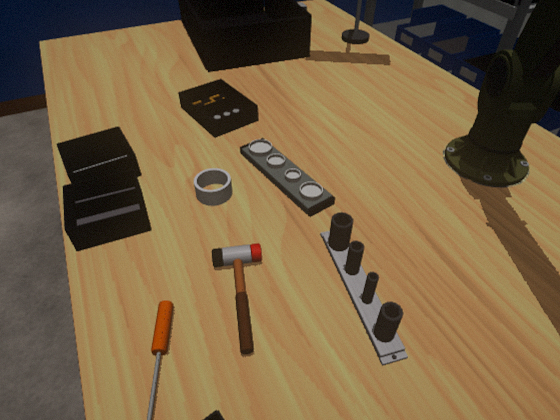

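The top view shows the rail at the left, with sockets near (125,212), (163,218), (199,223) and (235,229). The tray is at the right, with cups near (315,236), (351,229), (387,221) and (421,214). I'll enlarge both.

```bash
python3 - <<'E'
import cv2,numpy as np
a=cv2.imread("pics/top0.png")
f=lambda c:cv2.resize(cv2.convertScaleAbs(c,alpha=2.0,beta=20),None,fx=4,fy=4,interpolation=cv2.INTER_CUBIC)
r=f(a[180:255,90:280]);t=f(a[180:265,280:460])
o=np.zeros((600,800,3),np.uint8)
h,w=r.shape[:2];o[:h//1,:w]=r[:300] 
cv2.imwrite("pics/rail.png",r);cv2.imwrite("pics/tray.png",t)
E
```

```text
(no output)
```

View pics/rail.png

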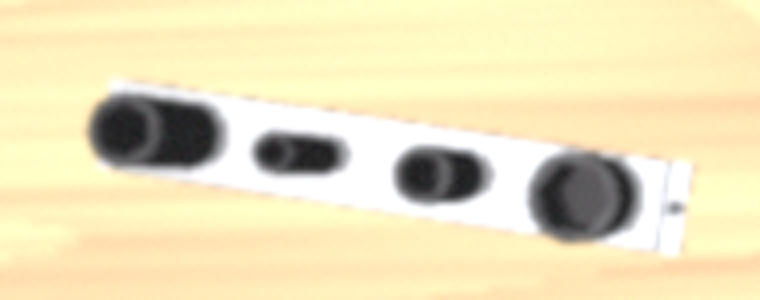

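View pics/tray.png

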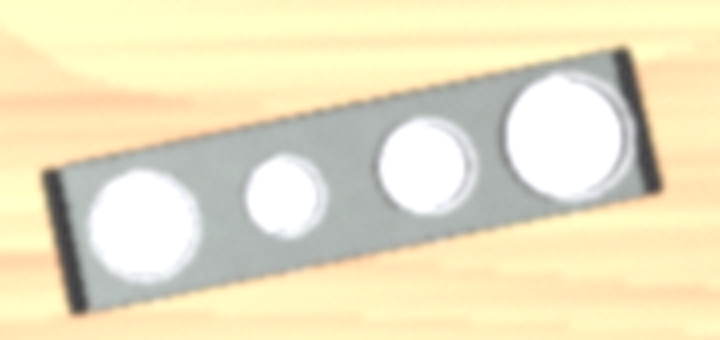

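```bash
cat > h.py <<'E'
import numpy as np,cv2
from scipy.spatial.transform import Rotation as R
from bench import ctrl, imaging
def proj(d,P):
    f=210/np.tan(np.radians(d["vertical_fov"]/2)); c=R.from_rotvec(d["orientation"]).inv().apply(np.atleast_2d(P)-d["origin"])
    return c[:,:2]/c[:,2:]*f+[d["cx"],d["cy"]]
def ray(d,px,z):
    f=210/np.tan(np.radians(d["vertical_fov"]/2)); px=np.atleast_2d(px)
    v=R.from_rotvec(d["orientation"]).apply(np.c_[(px-[d["cx"],d["cy"]])/f,np.ones(len(px))])
    return d["origin"]+v*((z-d["origin"][2])/v[:,2])[:,None]
def go(xyz,ydir):
    """remaining move in tool axes: shift (cm), turn (rad) to a downward pose with tool y along +-ydir"""
    s=ctrl.get_state(); A=R.from_rotvec(s["tool_rot"]); best=None
    for sg in(1,-1):
        y=sg*np.r_[ydir,0]/np.hypot(*ydir); z=np.r_[0,0,-1.]; T=R.from_matrix(np.c_[np.cross(y,z),y,z])
        r=(A.inv()*T).as_rotvec()
        if best is None or np.linalg.norm(r)<np.linalg.norm(best): best=r
    print("tool now",np.round(A.inv().apply(np.array(xyz)-s["position"])*100,2),"turn",np.round(best,3),
      "tgt-frame",np.round((A*R.from_rotvec(best)).inv().apply(np.array(xyz)-s["position"])*100,2),"pos",np.round(s["position"],4),"j7",s["joint_positions"][6].round(2))
E
python3 - <<'E'
from h import *
d=imaging.get_image("top");e=imaging.get_image("scene")
S=np.array([(126,131),(275,153),(425,174),(578,197)]);C=np.array([(145,226),(286,196),(427,166),(568,137)])
fit=lambda P:np.c_[[np.polyval(np.polyfit(range(4),P[:,i],1),range(4)) for i in(0,1)]].T
s=ray(d,(S+.5)/4-.5+[90,180],.092);c=ray(d,(C+.5)/4-.5+[280,180],.038)
for n,P in(("S",s),("C",c)):
    F=fit(P);dv=F[3]-F[0];print(n,P[:,:2].round(4).tolist(),"fit",F.round(4).tolist(),"sp",np.linalg.norm(dv)/3,"dir",dv/np.linalg.norm(dv))
print(proj(e,s).round(1).tolist(),proj(e,c).round(1).tolist())
A=R.from_rotvec(ctrl.get_state()["tool_rot"]).as_matrix();print(A.round(3))
im=cv2.convertScaleAbs(e["img"],alpha=1.6)[120:370,220:420];im=cv2.resize(im,None,fx=2.4,fy=2.4,interpolation=cv2.INTER_CUBIC)
for p in np.r_[proj(e,s),proj(e,c)]:
    q=tuple(int(v) for v in (p-[220,120])*2.4);cv2.circle(im,q,2,(0,0,255),-1)
cv2.imwrite("pics/chk.png",im)
E
```

```text
S [[0.5853, 0.3165], [0.5724, 0.2425], [0.5601, 0.1685], [0.5469, 0.0937]] fit [[0.5853, 0.3166], [0.5726, 0.2424], [0.5598, 0.1682], [0.5471, 0.0939]] sp 0.07532350423308533 dir [-0.16923693 -0.9855754 ]
C [[0.5273, -0.0684], [0.5408, -0.1418], [0.5544, -0.2149], [0.5674, -0.2879]] fit [[0.5274, -0.0685], [0.5408, -0.1417], [0.5542, -0.2148], [0.5676, -0.288]] sp 0.07436831140174603 dir [ 0.18007175 -0.98365348]
[[391.4, 309.6], [372.5, 274.9], [355.9, 244.9], [341.4, 218.2]] [[311.0, 188.5], [292.7, 172.9], [275.8, 158.6], [260.4, 145.4]]
[[-0.909  0.417 -0.   ]
 [ 0.417  0.909 -0.001]
 [-0.    -0.001 -1.   ]]
```

View pics/chk.png

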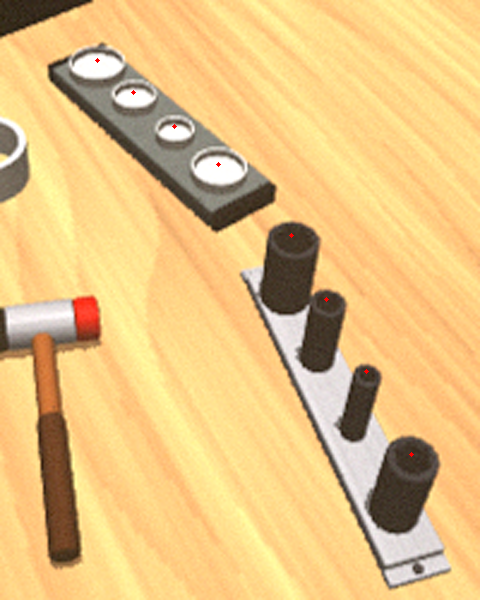

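The projected points land on the socket mouths and cup centres in the scene view, so the measurements hold. First I turn the tool to line up with the rail.

>>> jog_arm:
  rows: "0 0 0 0 0 0.18 -1; 0 0 0 0 0 0.18 -1; 0 0 0 0 0 0.18 -1; 0 0 0 0 0 0.18 -1; 0 0 0 0 0 0.18 -1"
  force: 25

```text
time: 0.82
position: [0.2708, 0.5908, 0.2223]
tool_rot: [1.945, 2.467, -0.001]
ft_force: [0.3, -0.2, -0.2]
grip_width: 0.998
grip_force: 0.0
```

>>> jog_arm:
  rows: "0 0 0 0 0 0.18 -1; 0 0 0 0 0 0.18 -1; 0 0 0 0 0 0 -1; 0 0 0 0 0 0 -1"

```text
time: 1.32
position: [0.2707, 0.5909, 0.2224]
tool_rot: [2.346, 2.089, -0.0]
ft_force: [0.1, 0.6, 0.6]
grip_width: 0.998
grip_force: 0.0
```

```bash
python3 -c "
from h import *
go((.5726,.2424,.13),(.9856,-.169))"
```

```text
tool now [-31.12  34.01   9.25] turn [-0.     0.     0.054] tgt-frame [-29.24  35.64   9.24] pos [0.2707 0.5909 0.2224] j7 -1.28
```

>>> jog_arm:
  rows: "0 0 0 0 0 0.054 -1; -3.9 4.7 0 0 0 0 -1; -3.9 4.7 0 0 0 0 -1; -3.9 4.7 0 0 0 0 -1; -3.9 4.7 0 0 0 0 -1"

```text
time: 1.95
position: [0.4304, 0.4033, 0.2228]
tool_rot: [-2.402, -2.024, -0.001]
ft_force: [1.2, -0.1, 0.7]
grip_width: 1.002
grip_force: 0.0
```

>>> jog_arm:
  rows: "-3.9 4.7 1 0 0 0 -1; -3.9 4.7 2 0 0 0 -1; -3.9 4.7 2 0 0 0 -1; 0 0 2 0 0 0 -1; 0 0 0 0 0 0 -1"

```text
time: 2.58
position: [0.5449, 0.2669, 0.152]
tool_rot: [-2.404, -2.021, 0.005]
ft_force: [-0.3, 0.5, 1.2]
grip_width: 1.004
grip_force: 0.0
```

```bash
python3 -c "
from h import *
go((.5726,.2424,.05),(.9856,-.169))"
```

```text
tool now [-1.92  3.18 10.19] turn [-0.003  0.002 -0.003] tgt-frame [-1.95  3.15 10.2 ] pos [0.5449 0.2669 0.152 ] j7 -0.59
```

>>> jog_arm:
  rows: "-1.95 3.15 0 0 0 0 -1; 0 0 0 0 0 0 -1; 0 0 3 0 0 0 -1; 0 0 1 0 0 0 -1; 0 0 0 0 0 0 -1"

```text
time: 3.2
position: [0.5725, 0.2443, 0.1135]
tool_rot: [-2.402, -2.023, 0.001]
ft_force: [0.5, -0.2, -0.7]
grip_width: 1.002
grip_force: 0.0
```

```bash
python3 - <<'E'
from h import *
go((.5726,.2424,.05),(.9856,-.169))
e=imaging.get_image("scene");im=cv2.convertScaleAbs(e["img"],alpha=1.6)[180:370,270:450];cv2.imwrite("pics/g1.png",cv2.resize(im,None,fx=3,fy=3))
E
```

```text
tool now [-0.18  0.05  6.35] turn [-0.001  0.    -0.001] tgt-frame [-0.19  0.04  6.35] pos [0.5725 0.2443 0.1135] j7 -0.52
```

View pics/g1.png

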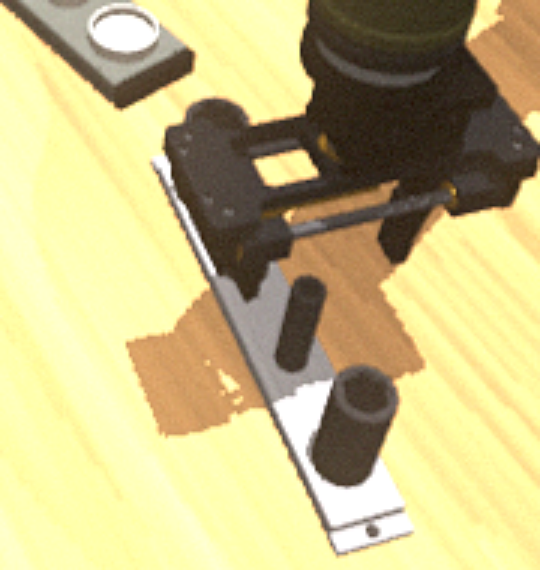

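The fingers straddle the smallest socket (at about (300,325) in the crop) across the rail, and the neighbours are clear.

>>> jog_arm:
  rows: "-0.2 0 3 0 0 0 -1; 0 0 2.3 0 0 0 -1; 0 0 1 0 0 0 -1; 0 0 0 0 0 0 0.1; 0 0 0 0 0 0 0.3"

```text
time: 3.88
position: [0.5741, 0.2418, 0.0521]
tool_rot: [2.405, 2.021, 0.004]
ft_force: [0.2, 0.1, -0.1]
grip_width: 0.855
grip_force: 0.0
```

>>> jog_arm:
  rows: "0 0 0 0 0 0 1; 0 0 0 0 0 0 1; 0 0 0 0 0 0 1; 0 0 0 0 0 0 1; 0 0 0 0 0 0 1"

```text
time: 4.5
position: [0.5731, 0.2413, 0.0507]
tool_rot: [-2.405, -2.021, -0.0]
ft_force: [0.0, 0.1, 0.1]
grip_width: 0.291
grip_force: 0.0
```

>>> jog_arm:
  rows: "0 0 0 0 0 0 1; 0 0 0 0 0 0 1; 0 0 0 0 0 0 1; 0 0 -0.5 0 0 0 1; 0 0 -1.5 0 0 0 1"

```text
time: 5.12
position: [0.5722, 0.2409, 0.0703]
tool_rot: [-2.405, -2.021, 0.004]
ft_force: [0.6, 0.4, -1.1]
grip_width: 0.248
grip_force: 25.0
```

>>> jog_arm:
  rows: "0 0 -3 0 0 0 1; 0 0 -4 0 0 0 1; 0 0 -3 0 0 0 1; 0 0 0 0 0 0 1"

```text
time: 5.62
position: [0.5752, 0.242, 0.1747]
tool_rot: [2.404, 2.02, 0.011]
ft_force: [0.2, -0.4, -2.0]
grip_width: 0.244
grip_force: 25.0
```

```bash
python3 -c "
from h import *
go((.5408,-.1417,.17),(.9837,.18))"
```

```text
tool now [-38.39   3.22   0.32] turn [ 0.006 -0.003 -0.354] tgt-frame [-37.13 -10.29   0.47] pos [0.5752 0.242  0.1747] j7 -0.53
```

>>> jog_arm:
  rows: "0 0 0 0 0 -0.177 1; 0 0 0 0 0 -0.177 1; -3.5 -1 0 0 0 0 1; -4.9 -1.3 0 0 0 0 1; -5 -1.4 0 0 0 0 1"

```text
time: 6.25
position: [0.5599, 0.1014, 0.1695]
tool_rot: [-2.01, -2.413, 0.002]
ft_force: [1.1, -0.7, -1.7]
grip_width: 0.245
grip_force: 25.0
```

>>> jog_arm:
  rows: "-5 -1.4 0 0 0 0 1; -5 -1.4 0 0 0 0 1; -5 -1.4 0 0 0 0 1; -4.9 -1.4 0 0 0 0 1; -3.6 -1 0 0 0 0 1"

```text
time: 6.88
position: [0.5368, -0.1429, 0.1698]
tool_rot: [-2.014, -2.41, 0.002]
ft_force: [0.4, 0.3, -1.7]
grip_width: 0.247
grip_force: 25.0
```

>>> jog_arm:
  rows: "0 0 0 0 0 0 1; 0 0 2 0 0 0 1; 0 0 4 0 0 0 1; 0 0 2 0 0 0 1; 0 0 0 0 0 0 1"

```text
time: 7.5
position: [0.5364, -0.1385, 0.0883]
tool_rot: [-2.007, -2.411, 0.004]
ft_force: [-0.7, 0.2, -1.7]
grip_width: 0.243
grip_force: 25.0
```

```bash
python3 - <<'E'
from h import *
go((.5408,-.1417,.064),(.9837,.18))
e=imaging.get_image("scene");im=cv2.convertScaleAbs(e["img"],alpha=1.6)[60:280,200:400];cv2.imwrite("pics/p1.png",cv2.resize(im,None,fx=2.7,fy=2.7))
E
```

```text
tool now [-0.4   0.38  2.43] turn [-0.005 -0.002  0.002] tgt-frame [-0.39  0.37  2.43] pos [ 0.5364 -0.1385  0.0883] j7 0.51
```

View pics/p1.png

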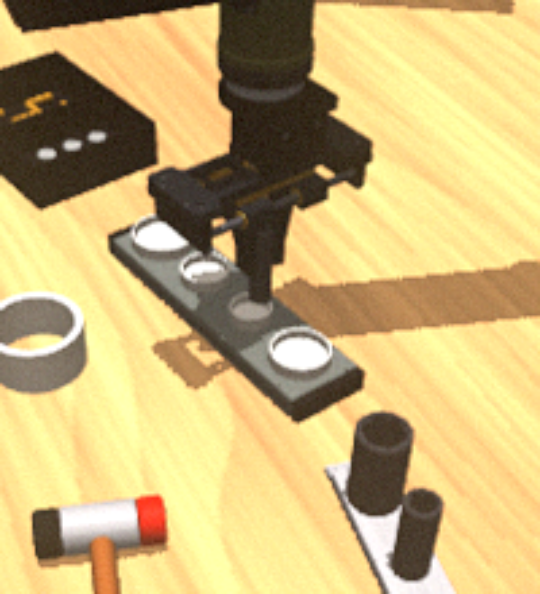

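>>> jog_arm:
  rows: "-0.4 0.4 0 0 0 0 1; 0 0 0 0 0 0 1; 0 0 1.2 0 0 0 1; 0 0 0.8 0 0 0 1; 0 0 0 0 0 0 1"

```text
time: 8.18
position: [0.5419, -0.1432, 0.0694]
tool_rot: [-2.01, -2.412, 0.002]
ft_force: [0.7, -0.5, -1.8]
grip_width: 0.245
grip_force: 25.0
```

>>> jog_arm:
  rows: "0 0 0.2 0 0 0 1; 0 0 0.1 0 0 0 1; 0 0 0 0 0 0 1; 0 0 0 0 0 0 1"

```text
time: 8.68
position: [0.543, -0.1435, 0.0678]
tool_rot: [2.011, 2.413, 0.0]
ft_force: [-0.0, -0.1, -2.1]
grip_width: 0.249
grip_force: 25.0
```

>>> jog_arm:
  rows: "0 -0.1 0.15 0 0 0 1; 0 -0.1 0.1 0 0 0 1; 0 0 0 0 0 0 1; 0 0 0 0 0 0 1"

```text
time: 9.18
position: [0.541, -0.1438, 0.0652]
tool_rot: [2.012, 2.413, 0.0]
ft_force: [-0.5, 0.2, -0.8]
grip_width: 0.245
grip_force: 25.0
```

>>> jog_arm:
  rows: "0 0 0.1 0 0 0 1; 0 0 0 0 0 0 1; 0 0 0 0 0 0 1"

```text
time: 9.55
position: [0.5412, -0.1438, 0.0646]
tool_rot: [2.011, 2.413, 0.001]
ft_force: [-2.0, 0.4, 4.1]
grip_width: 0.244
grip_force: 25.0
```

Contact felt, so the socket is seated. Now release and retreat.

>>> jog_arm:
  rows: "0 0 0 0 0 0 0.3; 0 0 0 0 0 0 0.2; 0 0 0 0 0 0 0; 0 0 0 0 0 0 -0.3; 0 0 0 0 0 0 -0.5"

```text
time: 10.18
position: [0.5409, -0.1438, 0.0641]
tool_rot: [-2.012, -2.413, -0.0]
ft_force: [-0.0, -0.5, -0.4]
grip_width: 0.638
grip_force: 0.0
```

>>> jog_arm:
  rows: "0 0 -2 0 0 0 -1; 0 0 -3 0 0 0 -1; 0 0 -3 0 0 0 -1; 0 0 0 0 0 0.177 -1; 0 0 0 0 0 0.177 -1"

```text
time: 10.8
position: [0.5412, -0.1438, 0.1448]
tool_rot: [2.411, 2.014, 0.002]
ft_force: [-0.5, 0.0, 0.6]
grip_width: 0.993
grip_force: 0.0
```

```bash
python3 -c "
from h import *
go((.5598,.1682,.145),(.9856,-.169))
e=imaging.get_image('scene');im=cv2.convertScaleAbs(e['img'],alpha=1.6)[60:280,200:400];cv2.imwrite('pics/p2.png',cv2.resize(im,None,fx=2.7,fy=2.7))"
```

```text
tool now [ 3.104e+01 -3.720e+00 -2.000e-02] turn [ 0.001 -0.    -0.009] tgt-frame [ 3.107e+01 -3.440e+00 -2.000e-02] pos [ 0.5412 -0.1438  0.1448] j7 0.14
```

View pics/p2.png

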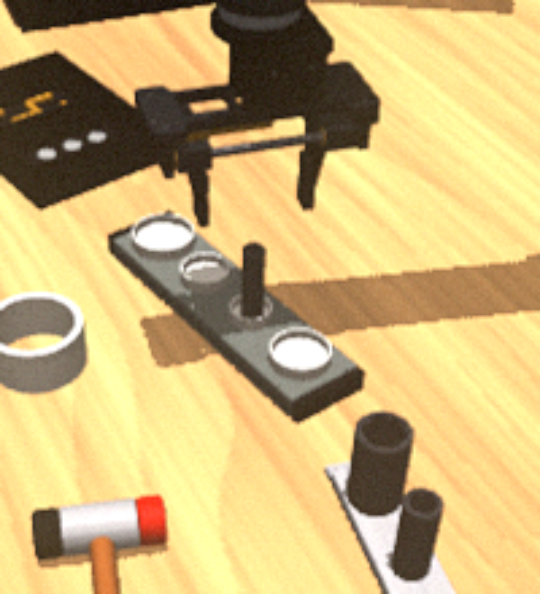

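The smallest socket stands upright in the smallest cup, at about (252,285). Next is the 19.

>>> jog_arm:
  rows: "4.8 -0.5 0 0 0 -0.009 -1; 5.8 -0.7 0 0 0 0 -1; 5.8 -0.7 0 0 0 0 -1; 5.8 -0.7 0 0 0 0 -1; 5.8 -0.6 0 0 0 0 -1"

```text
time: 11.48
position: [0.5554, 0.1395, 0.1443]
tool_rot: [2.393, 2.035, 0.001]
ft_force: [0.2, 0.1, 0.1]
grip_width: 0.998
grip_force: 0.0
```

>>> jog_arm:
  rows: "3 -0.3 0 0 0 0 -1; 0 0 0 0 0 0 -1; 0 0 2 0 0 0 -1; 0 0 1 0 0 0 -1; 0 0 0 0 0 0 -1"

```text
time: 12.1
position: [0.5569, 0.1663, 0.1134]
tool_rot: [-2.397, -2.031, 0.003]
ft_force: [0.2, -1.1, 0.3]
grip_width: 0.996
grip_force: 0.0
```

```bash
python3 -c "
from h import *
go((.5598,.1682,.05),(.9856,-.169))"
```

```text
tool now [0.24 0.26 6.34] turn [-0.001  0.001  0.005] tgt-frame [0.24 0.25 6.34] pos [0.5569 0.1663 0.1134] j7 -0.41
```

>>> jog_arm:
  rows: "0.2 0.2 0 0 0 0.005 -1; 0 0 3 0 0 0 -1; 0 0 2.5 0 0 0 -1; 0 0 0.8 0 0 0 -0.2; 0 0 0 0 0 0 0.1"

```text
time: 12.72
position: [0.5601, 0.1694, 0.0515]
tool_rot: [2.401, 2.026, 0.0]
ft_force: [-0.6, -0.7, 1.0]
grip_width: 0.854
grip_force: 0.0
```

>>> jog_arm:
  rows: "0 0 0 0 0 0 1; 0 0 0 0 0 0 1; 0 0 0 0 0 0 1; 0 0 0 0 0 0 1; 0 0 0 0 0 0 1"

```text
time: 13.35
position: [0.5599, 0.1694, 0.0513]
tool_rot: [2.401, 2.026, 0.001]
ft_force: [0.0, 0.0, -0.0]
grip_width: 0.339
grip_force: 25.0
```

>>> jog_arm:
  rows: "0 0 0 0 0 0 1; 0 0 0 0 0 0 1"

```text
time: 13.6
position: [0.5599, 0.1694, 0.0513]
tool_rot: [2.401, 2.026, 0.001]
ft_force: [-0.2, 0.1, 1.8]
grip_width: 0.337
grip_force: 25.0
```

>>> jog_arm:
  rows: "0 0 -0.5 0 0 0 1; 0 0 -1.5 0 0 0 1; 0 0 -3 0 0 0 1; 0 0 -4 0 0 0 1; 0 0 -3 0 0 0 1"

```text
time: 14.22
position: [0.5602, 0.1694, 0.1738]
tool_rot: [2.401, 2.025, 0.003]
ft_force: [0.1, -0.5, -2.1]
grip_width: 0.337
grip_force: 25.0
```

>>> jog_arm:
  rows: "0 0 0 0 0 -0.177 1; 0 0 0 0 0 -0.177 1; 0 0 0 0 0 0 1"

```text
time: 14.6
position: [0.5597, 0.1693, 0.1719]
tool_rot: [2.009, 2.415, 0.001]
ft_force: [-0.9, -0.4, -2.5]
grip_width: 0.338
grip_force: 25.0
```

```bash
python3 -c "
from h import *
go((.5542,-.2148,.17),(.9837,.18))"
```

```text
tool now [-37.67  -7.53   0.18] turn [ 0.001 -0.     0.002] tgt-frame [-37.68  -7.46   0.19] pos [0.5597 0.1693 0.1719] j7 -0.09
```

>>> jog_arm:
  rows: "-3.5 -0.7 0 0 0 0 1; -5 -1 0 0 0 0 1; -5 -1 0 0 0 0 1; -5.2 -1 0 0 0 0 1; -5.2 -1 0 0 0 0 1"

```text
time: 15.22
position: [0.5573, -0.0758, 0.1717]
tool_rot: [2.011, 2.413, 0.001]
ft_force: [0.6, -0.1, -1.8]
grip_width: 0.34
grip_force: 25.0
```

>>> jog_arm:
  rows: "-5.2 -1 0 0 0 0 1; -5 -1 0 0 0 0 1; -3.6 -0.8 0 0 0 0 1; 0 0 0 0 0 0 1; 0 0 2 0 0 0 1"

```text
time: 15.85
position: [0.5568, -0.2147, 0.152]
tool_rot: [2.007, 2.413, 0.004]
ft_force: [0.5, 1.4, -3.8]
grip_width: 0.34
grip_force: 25.0
```

>>> jog_arm:
  rows: "0 0 4 0 0 0 1; 0 0 2 0 0 0 1; 0 0 0 0 0 0 1"

```text
time: 16.23
position: [0.5541, -0.2133, 0.0889]
tool_rot: [-2.003, -2.415, 0.003]
ft_force: [0.6, 0.6, -1.6]
grip_width: 0.337
grip_force: 25.0
```

```bash
python3 -c "
from h import *
go((.5542,-.2148,.0653),(.9837,.18))"
```

```text
tool now [-0.16 -0.01  2.36] turn [-0.004 -0.002  0.005] tgt-frame [-0.15 -0.02  2.36] pos [ 0.5541 -0.2133  0.0889] j7 0.68
```

>>> jog_arm:
  rows: "-0.1 0 0 0 0 0 1; 0 0 1.2 0 0 0 1; 0 0 0.7 0 0 0 1; 0 0 0 0 0 0 1; 0 0 0 0 0 0 1"

```text
time: 16.85
position: [0.5557, -0.2161, 0.0723]
tool_rot: [2.007, 2.417, 0.0]
ft_force: [0.3, 1.3, -2.2]
grip_width: 0.339
grip_force: 25.0
```

>>> jog_arm:
  rows: "0 0 0.1 0 0 0 1; 0 0 0 0 0 0 1; 0 0 0 0 0 0 1"

```text
time: 17.23
position: [0.5557, -0.216, 0.0713]
tool_rot: [2.007, 2.417, 0.0]
ft_force: [0.0, 0.3, -1.9]
grip_width: 0.341
grip_force: 25.0
```

>>> jog_arm:
  rows: "0 -0.1 0.3 0 0 0 1; 0 0 0.15 0 0 0 1; 0 0 0 0 0 0 1; 0 0 0 0 0 0 1"

```text
time: 17.73
position: [0.5546, -0.2162, 0.0666]
tool_rot: [2.007, 2.417, 0.0]
ft_force: [0.6, 0.3, -1.9]
grip_width: 0.335
grip_force: 25.0
```

>>> jog_arm:
  rows: "0 0 0.1 0 0 0 1; 0 0 0 0 0 0 1; 0 0 0 0 0 0 1"

```text
time: 18.1
position: [0.5546, -0.2161, 0.0656]
tool_rot: [-2.007, -2.417, -0.0]
ft_force: [-0.0, -0.7, -2.8]
grip_width: 0.339
grip_force: 25.0
```

>>> jog_arm:
  rows: "0 0 0.05 0 0 0 1; 0 0 0.05 0 0 0 1; 0 0 0 0 0 0 1"

```text
time: 18.48
position: [0.5547, -0.2162, 0.0653]
tool_rot: [2.007, 2.417, 0.001]
ft_force: [-2.1, 0.6, 5.5]
grip_width: 0.34
grip_force: 25.0
```

Seated. Release, retreat, and go to the 24, which is the leftmost on the rail.

>>> jog_arm:
  rows: "0 0 0 0 0 0 0.2; 0 0 0 0 0 0 0.1; 0 0 0 0 0 0 -0.2; 0 0 0 0 0 0 -0.4; 0 0 0 0 0 0 -0.6"

```text
time: 19.1
position: [0.5546, -0.2162, 0.0646]
tool_rot: [-2.007, -2.417, -0.0]
ft_force: [-0.1, -0.2, 0.1]
grip_width: 0.703
grip_force: 0.0
```

>>> jog_arm:
  rows: "0 0 -2 0 0 0 -1; 0 0 -3 0 0 0 -1; 0 0 -3 0 0 0 -1; 0 0 0 0 0 0.177 -1; 0 0 0 0 0 0.177 -1"

```text
time: 19.73
position: [0.5553, -0.2165, 0.1469]
tool_rot: [2.406, 2.017, 0.003]
ft_force: [0.1, -0.1, -0.8]
grip_width: 0.998
grip_force: 0.0
```

```bash
python3 -c "
from h import *
go((.5853,.3166,.145),(.9856,-.169))
e=imaging.get_image('scene');im=cv2.convertScaleAbs(e['img'],alpha=1.6)[60:280,200:400];cv2.imwrite('pics/p3.png',cv2.resize(im,None,fx=2.7,fy=2.7))"
```

```text
tool now [53.02 -6.33  0.2 ] turn [ 0.003 -0.    -0.005] tgt-frame [53.05 -6.06  0.19] pos [ 0.5553 -0.2165  0.1469] j7 0.31
```

View pics/p3.png

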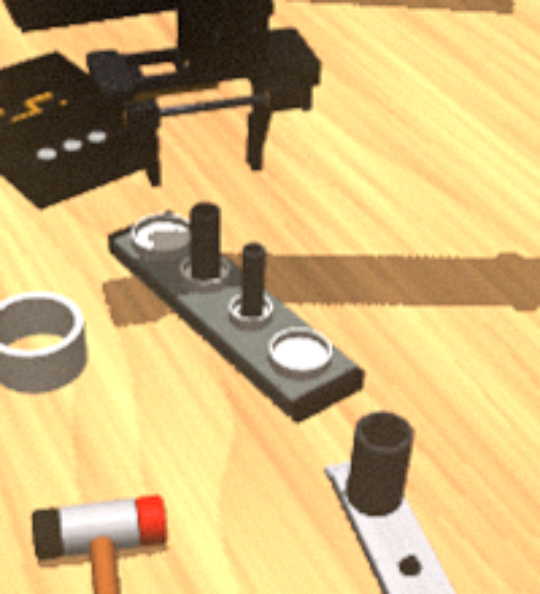

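Both sockets stand upright in their cups, at about (205,240) and (252,285).

>>> jog_arm:
  rows: "4.5 -0.5 0 0 0 -0.005 -1; 5.8 -0.7 0 0 0 0 -1; 5.8 -0.7 0 0 0 0 -1; 5.8 -0.7 0 0 0 0 -1; 5.8 -0.6 0 0 0 0 -1"

```text
time: 20.4
position: [0.5688, 0.0641, 0.1462]
tool_rot: [2.393, 2.034, 0.003]
ft_force: [1.3, 0.7, -0.2]
grip_width: 1.002
grip_force: 0.0
```

>>> jog_arm:
  rows: "5.8 -0.7 0 0 0 0 -1; 5.8 -0.7 0 0 0 0 -1; 5.8 -0.6 0 0 0 0 -1; 5 -0.5 0 0 0 0 -1; 3 -0.3 0 0 0 0 -1"

```text
time: 21.02
position: [0.5817, 0.3214, 0.1457]
tool_rot: [-2.389, -2.039, -0.002]
ft_force: [-0.4, -0.6, 0.3]
grip_width: 1.004
grip_force: 0.0
```

>>> jog_arm:
  rows: "0 0 2 0 0 0 -1; 0 0 1 0 0 0 -1; 0 0 0 0 0 0 -1"

```text
time: 21.4
position: [0.582, 0.3149, 0.1135]
tool_rot: [2.398, 2.029, -0.005]
ft_force: [-0.2, -0.4, 0.3]
grip_width: 1.001
grip_force: 0.0
```

```bash
python3 -c "
from h import *
go((.5853,.3166,.05),(.9856,-.169))"
```

```text
tool now [0.24 0.31 6.35] turn [-0.002  0.002  0.004] tgt-frame [0.23 0.3  6.35] pos [0.582  0.3149 0.1135] j7 -0.58
```

>>> jog_arm:
  rows: "0.15 0.3 0 0 0 0.004 -1; 0 0 3 0 0 0 -1; 0 0 2.5 0 0 0 -1; 0 0 0.8 0 0 0 -0.3; 0 0 0 0 0 0 0"

```text
time: 22.02
position: [0.5859, 0.3182, 0.052]
tool_rot: [2.4, 2.027, 0.0]
ft_force: [1.1, 0.1, 1.0]
grip_width: 0.85
grip_force: 0.0
```

>>> jog_arm:
  rows: "0 0 0 0 0 0 1; 0 0 0 0 0 0 1; 0 0 0 0 0 0 1; 0 0 0 0 0 0 1; 0 0 0 0 0 0 1"

```text
time: 22.65
position: [0.586, 0.3186, 0.0521]
tool_rot: [2.4, 2.027, 0.002]
ft_force: [0.6, -0.4, 2.6]
grip_width: 0.429
grip_force: 25.0
```

>>> jog_arm:
  rows: "0 0 0 0 0 0 1; 0 0 0 0 0 0 1"
  force: 30

```text
time: 22.9
position: [0.586, 0.3186, 0.0521]
tool_rot: [2.4, 2.027, 0.002]
ft_force: [1.3, -0.3, 2.8]
grip_width: 0.427
grip_force: 30.0
```

>>> jog_arm:
  rows: "0 0 -0.5 0 0 0 1; 0 0 -1.5 0 0 0 1; 0 0 -3 0 0 0 1; 0 0 -4 0 0 0 1; 0 0 -3 0 0 0 1"

```text
time: 23.52
position: [0.5852, 0.3185, 0.1738]
tool_rot: [-2.4, -2.027, -0.0]
ft_force: [1.1, 0.3, -3.8]
grip_width: 0.434
grip_force: 30.0
```

>>> jog_arm:
  rows: "0 0 0 0 0 -0.177 1; 0 0 0 0 0 -0.177 1; 0 0 0 0 0 0 1"

```text
time: 23.9
position: [0.5848, 0.3183, 0.1719]
tool_rot: [-2.007, -2.416, 0.001]
ft_force: [-1.0, -1.4, -3.8]
grip_width: 0.428
grip_force: 30.0
```

```bash
python3 -c "
from h import *
go((.5274,-.0685,.17),(.9837,.18))"
```

```text
tool now [-36.97 -12.73   0.2 ] turn [-0.001 -0.     0.003] tgt-frame [-37.01 -12.61   0.19] pos [0.5848 0.3183 0.1719] j7 -0.26
```

>>> jog_arm:
  rows: "-3.5 -1.2 0 0 0 0.003 1; -4.8 -1.6 0 0 0 0 1; -5 -1.7 0 0 0 0 1; -5.1 -1.8 0 0 0 0 1; -5.1 -1.8 0 0 0 0 1"

```text
time: 24.52
position: [0.548, 0.0708, 0.1719]
tool_rot: [-2.014, -2.411, -0.0]
ft_force: [0.2, -0.3, -4.6]
grip_width: 0.429
grip_force: 30.0
```

>>> jog_arm:
  rows: "-5.1 -1.7 0 0 0 0 1; -4.9 -1.6 0 0 0 0 1; -3.5 -1.2 0 0 0 0 1; 0 0 0 0 0 0 1; 0 0 2 0 0 0 1"

```text
time: 25.15
position: [0.5303, -0.0679, 0.1532]
tool_rot: [2.012, 2.41, 0.006]
ft_force: [-0.5, 0.6, -4.6]
grip_width: 0.428
grip_force: 30.0
```

>>> jog_arm:
  rows: "0 0 4 0 0 0 1; 0 0 2 0 0 0 1; 0 0 0 0 0 0 1"

```text
time: 25.52
position: [0.5275, -0.0671, 0.0902]
tool_rot: [-2.008, -2.412, 0.004]
ft_force: [-0.0, -0.2, -4.4]
grip_width: 0.429
grip_force: 30.0
```

```bash
python3 -c "
from h import *
go((.5274,-.0685,.0661),(.9837,.18))"
```

```text
tool now [-0.14 -0.02  2.41] turn [-0.004 -0.001  0.001] tgt-frame [-0.14 -0.03  2.41] pos [ 0.5275 -0.0671  0.0902] j7 0.36
```

>>> jog_arm:
  rows: "0 0 0 0 0 0 1; 0 0 1.2 0 0 0 1; 0 0 0.8 0 0 0 1; 0 0 0 0 0 0 1; 0 0 0 0 0 0 1"

```text
time: 26.15
position: [0.5292, -0.0683, 0.0717]
tool_rot: [2.009, 2.415, 0.0]
ft_force: [0.5, -0.2, -3.7]
grip_width: 0.428
grip_force: 30.0
```

>>> jog_arm:
  rows: "0 -0.1 0.2 0 0 0 1; 0 0 0.1 0 0 0 1; 0 0 0 0 0 0 1; 0 0 0 0 0 0 1"

```text
time: 26.65
position: [0.5281, -0.0684, 0.0687]
tool_rot: [2.009, 2.415, 0.0]
ft_force: [1.0, 0.5, -4.2]
grip_width: 0.431
grip_force: 30.0
```

>>> jog_arm:
  rows: "0 0 0.1 0 0 0 1; 0 0 0.1 0 0 0 1; 0 0 0 0 0 0 1; 0 0 0 0 0 0 1"

```text
time: 27.15
position: [0.5281, -0.0685, 0.0667]
tool_rot: [2.009, 2.415, 0.0]
ft_force: [0.7, -0.5, -4.1]
grip_width: 0.431
grip_force: 30.0
```

>>> jog_arm:
  rows: "0 0 0.05 0 0 0 1; 0 0 0.05 0 0 0 1; 0 0 0 0 0 0 1"

```text
time: 27.52
position: [0.5282, -0.0685, 0.0661]
tool_rot: [2.009, 2.415, 0.0]
ft_force: [-0.6, 0.7, -0.1]
grip_width: 0.431
grip_force: 30.0
```

Weight is coming off the gripper, so I ease down slightly and then release.

>>> jog_arm:
  rows: "0 0 0.05 0 0 0 1; 0 0 0 0 0 0 1; 0 0 0 0 0 0 0; 0 0 0 0 0 0 -0.2; 0 0 0 0 0 0 -0.5"

```text
time: 28.15
position: [0.5283, -0.0685, 0.0652]
tool_rot: [2.009, 2.415, 0.0]
ft_force: [-0.6, -0.6, -1.0]
grip_width: 0.633
grip_force: 0.0
```

>>> jog_arm:
  rows: "0 0 0 0 0 0 -1; 0 0 0 0 0 0 -1; 0 0 -2 0 0 0 -1; 0 0 -3 0 0 0 -1; 0 0 -3 0 0 0 -1"

```text
time: 28.78
position: [0.5279, -0.0685, 0.1459]
tool_rot: [-2.009, -2.415, 0.0]
ft_force: [0.7, 0.1, 0.2]
grip_width: 0.995
grip_force: 0.0
```

>>> jog_arm:
  rows: "0 0 0 0 0 0.177 -1; 0 0 0 0 0 0.177 -1; 0 0 0 0 0 0 -1"

```text
time: 29.15
position: [0.5281, -0.0684, 0.1452]
tool_rot: [2.401, 2.026, 0.0]
ft_force: [-0.3, 0.4, 0.1]
grip_width: 0.999
grip_force: 0.0
```

```bash
python3 -c "
from h import *
go((.5471,.0939,.145),(.9856,-.169))
e=imaging.get_image('scene');im=cv2.convertScaleAbs(e['img'],alpha=1.6)[60:280,200:400];cv2.imwrite('pics/p4.png',cv2.resize(im,None,fx=2.7,fy=2.7))"
```

```text
tool now [16.32 -0.86  0.02] turn [ 0.    -0.     0.001] tgt-frame [16.32 -0.87  0.02] pos [ 0.5281 -0.0684  0.1452] j7 -0.02
```

View pics/p4.png

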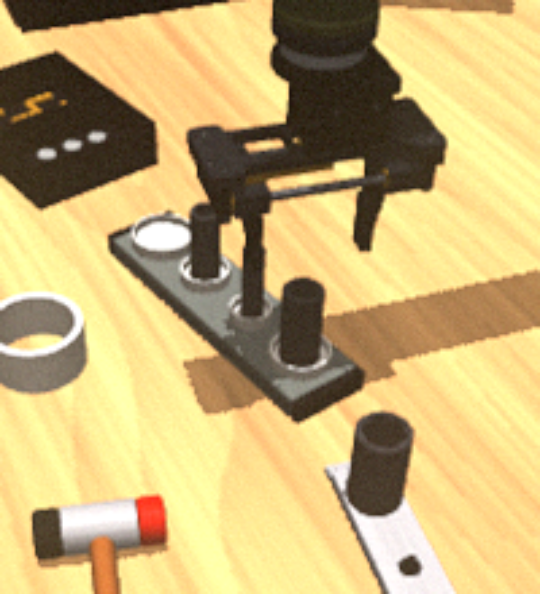

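The 24 stands upright in its cup at about (301,325). The last one is the 32.

>>> jog_arm:
  rows: "4 -0.2 0 0 0 0 -1; 5 -0.3 0 0 0 0 -1; 4.5 -0.2 0 0 0 0 -1; 2.8 -0.2 0 0 0 0 -1; 0 0 0 0 0 0 -1"

```text
time: 29.82
position: [0.5467, 0.0967, 0.1448]
tool_rot: [-2.395, -2.032, 0.0]
ft_force: [-0.2, 0.1, 0.2]
grip_width: 1.001
grip_force: 0.0
```

>>> jog_arm:
  rows: "0 0 2 0 0 0 -1; 0 0 1 0 0 0 -1; 0 0 0 0 0 0 -1; 0 0 0 0 0 0 -1"

```text
time: 30.32
position: [0.5473, 0.0932, 0.1157]
tool_rot: [2.403, 2.023, 0.001]
ft_force: [-1.1, 0.6, 0.2]
grip_width: 1.0
grip_force: 0.0
```

```bash
python3 -c "
from h import *
go((.5471,.0939,.05),(.9856,-.169))"
```

```text
tool now [ 0.06 -0.04  6.57] turn [ 0.001 -0.    -0.002] tgt-frame [ 0.07 -0.04  6.57] pos [0.5473 0.0932 0.1157] j7 -0.3
```

>>> jog_arm:
  rows: "0 0 3 0 0 0 -1; 0 0 2.6 0 0 0 -1; 0 0 0.9 0 0 0 -1; 0 0 0 0 0 0 -0.3; 0 0 0 0 0 0 0"

```text
time: 30.95
position: [0.548, 0.0939, 0.0514]
tool_rot: [2.402, 2.023, 0.003]
ft_force: [0.1, 0.2, 0.9]
grip_width: 0.854
grip_force: 0.0
```

>>> jog_arm:
  rows: "0 0 0 0 0 0 1; 0 0 0 0 0 0 1; 0 0 0 0 0 0 1; 0 0 0 0 0 0 1; 0 0 0 0 0 0 1"

```text
time: 31.58
position: [0.5473, 0.0938, 0.0505]
tool_rot: [2.403, 2.023, 0.001]
ft_force: [-0.2, 0.1, 2.3]
grip_width: 0.517
grip_force: 30.0
```

>>> jog_arm:
  rows: "0 0 0 0 0 0 1; 0 0 0 0 0 0 1"
  force: 35

```text
time: 31.82
position: [0.5472, 0.0938, 0.0505]
tool_rot: [2.403, 2.023, 0.001]
ft_force: [-0.0, -0.7, 2.9]
grip_width: 0.526
grip_force: 35.0
```

>>> jog_arm:
  rows: "0 0 -0.5 0 0 0 1; 0 0 -1.5 0 0 0 1; 0 0 -3 0 0 0 1; 0 0 -4 0 0 0 1; 0 0 -4 0 0 0 1"

```text
time: 32.45
position: [0.5461, 0.0934, 0.1815]
tool_rot: [-2.403, -2.023, 0.002]
ft_force: [0.8, 0.5, -4.8]
grip_width: 0.521
grip_force: 35.0
```

>>> jog_arm:
  rows: "0 0 0 0 0 -0.177 1; 0 0 0 0 0 -0.177 1; 0 0 0 0 0 0 1"

```text
time: 32.83
position: [0.5464, 0.0935, 0.1804]
tool_rot: [-2.011, -2.413, 0.001]
ft_force: [-0.1, -0.3, -4.1]
grip_width: 0.518
grip_force: 35.0
```

```bash
python3 -c "
from h import *
go((.5676,-.288,.18),(.9837,.18))"
```

```text
tool now [-37.91  -4.78   0.04] turn [-0.001 -0.    -0.   ] tgt-frame [-37.91  -4.78   0.04] pos [0.5464 0.0935 0.1804] j7 0.02
```

>>> jog_arm:
  rows: "-3.5 -0.4 0 0 0 0 1; -5 -0.6 0 0 0 0 1; -5.1 -0.7 0 0 0 0 1; -5.2 -0.7 0 0 0 0 1; -5.2 -0.7 0 0 0 0 1"

```text
time: 33.45
position: [0.5598, -0.1494, 0.1803]
tool_rot: [-2.013, -2.411, -0.0]
ft_force: [1.1, -0.7, -4.8]
grip_width: 0.523
grip_force: 35.0
```

>>> jog_arm:
  rows: "-5.2 -0.7 0 0 0 0 1; -5.1 -0.6 0 0 0 0 1; -3.6 -0.4 0 0 0 0 1; 0 0 0 0 0 0 1; 0 0 3 0 0 0 1"

```text
time: 34.08
position: [0.5704, -0.2883, 0.1521]
tool_rot: [2.011, 2.408, 0.003]
ft_force: [1.1, 0.9, -4.8]
grip_width: 0.521
grip_force: 35.0
```

>>> jog_arm:
  rows: "0 0 4 0 0 0 1; 0 0 2 0 0 0 1; 0 0 0 0 0 0 1; 0 0 0 0 0 0 1"

```text
time: 34.58
position: [0.5698, -0.2881, 0.0918]
tool_rot: [2.008, 2.413, 0.001]
ft_force: [0.5, -0.1, -4.9]
grip_width: 0.523
grip_force: 35.0
```

```bash
python3 -c "
from h import *
go((.5676,-.288,.0645),(.9837,.18))"
```

```text
tool now [ 0.05 -0.22  2.73] turn [0.002 0.001 0.002] tgt-frame [ 0.05 -0.22  2.73] pos [ 0.5698 -0.2881  0.0918] j7 0.83
```

>>> jog_arm:
  rows: "0 -0.2 0 0 0 0 1; 0 0 1.2 0 0 0 1; 0 0 0.9 0 0 0 1; 0 0 0 0 0 0 1; 0 0 0 0 0 0 1"

```text
time: 35.2
position: [0.5667, -0.2882, 0.069]
tool_rot: [-2.009, -2.415, 0.0]
ft_force: [0.3, 0.5, -3.9]
grip_width: 0.523
grip_force: 35.0
```

>>> jog_arm:
  rows: "0 0 0.2 0 0 0 1; 0 0 0.1 0 0 0 1; 0 0 0 0 0 0 1; 0 0 0 0 0 0 1"

```text
time: 35.7
position: [0.5668, -0.2881, 0.0662]
tool_rot: [2.009, 2.415, 0.0]
ft_force: [-0.3, -0.4, -5.0]
grip_width: 0.522
grip_force: 35.0
```

>>> jog_arm:
  rows: "0 0 0.1 0 0 0 1; 0 0 0.05 0 0 0 1; 0 0 0 0 0 0 1; 0 0 0 0 0 0 1"

```text
time: 36.2
position: [0.5667, -0.288, 0.0646]
tool_rot: [-2.009, -2.415, -0.0]
ft_force: [0.0, 0.5, -4.9]
grip_width: 0.52
grip_force: 35.0
```

>>> jog_arm:
  rows: "0 0 0.05 0 0 0 1; 0 0 0 0 0 0 1; 0 0 0 0 0 0 1"

```text
time: 36.58
position: [0.5668, -0.2881, 0.0645]
tool_rot: [2.009, 2.415, 0.0]
ft_force: [-0.8, -0.1, -1.4]
grip_width: 0.525
grip_force: 35.0
```

>>> jog_arm:
  rows: "0 0 0.05 0 0 0 1; 0 0 0 0 0 0 1; 0 0 0 0 0 0 -0.2; 0 0 0 0 0 0 -0.4; 0 0 0 0 0 0 -0.7"

```text
time: 37.2
position: [0.567, -0.2882, 0.0635]
tool_rot: [2.009, 2.415, 0.0]
ft_force: [-0.6, -0.3, 0.4]
grip_width: 0.733
grip_force: 0.0
```

>>> jog_arm:
  rows: "0 0 0 0 0 0 -1; 0 0 0 0 0 0 -1; 0 0 -2 0 0 0 -1; 0 0 -4 0 0 0 -1; 0 0 -5 0 0 0 -1"

```text
time: 37.83
position: [0.5664, -0.288, 0.1755]
tool_rot: [-2.009, -2.414, 0.0]
ft_force: [-0.5, 0.1, -0.1]
grip_width: 0.996
grip_force: 0.0
```

>>> jog_arm:
  rows: "0 0 -5 0 0 0 -1; 0 0 0 0 0 0 -1; 0 0 0 0 0 0 -1"

```text
time: 38.2
position: [0.5667, -0.288, 0.2243]
tool_rot: [2.009, 2.415, 0.001]
ft_force: [1.1, 0.9, -1.1]
grip_width: 1.001
grip_force: 0.0
```

```bash
python3 -c "
from h import *
e=imaging.get_image('scene');im=cv2.convertScaleAbs(e['img'],alpha=1.6)[60:360,180:450];cv2.imwrite('pics/p5.png',cv2.resize(im,None,fx=2,fy=2))"
```

```text
(no output)
```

View pics/p5.png

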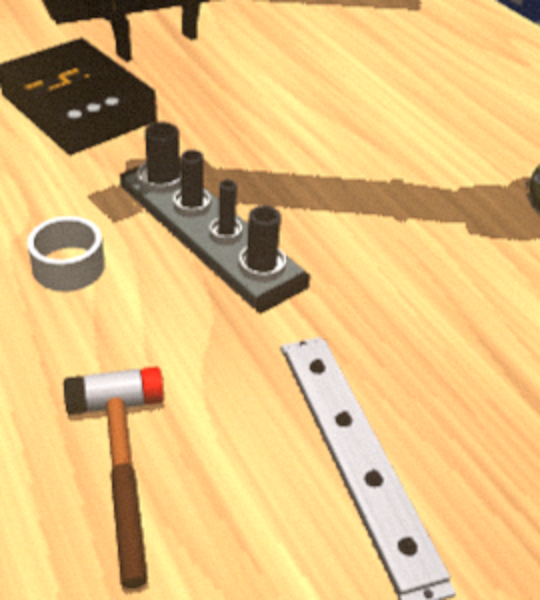

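All four sockets stand upright in their matching cups, at about (162,155), (192,180), (228,208) and (264,240). The rail is empty, and the mallet and tape have not moved.

```bash
python3 -c "
from bench import ticket
print(ticket.close_job())"
```

```text
the job is handed in; nothing more can be done
None
```

All four sockets stand upright in their matching cups, the mallet and tape were left where they lay, and the job was handed in at about 38 s of the 104 s allowed; no verdict came back.

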